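# Find the under-cured sealant sample with a hardness gauge

## Robot

A 7-joint arm with a two-finger parallel gripper is mounted at the origin on the work surface. World frame = base frame: x ahead of the robot, y to its left, z up, the work surface at z = 0. Lengths are in m, angles in rad, forces in N, time in s.
With the tool pointing down it reaches from about 0.4 to 0.85 m from the base axis. Payload 4.4 kg.
Tool frame: the origin (TCP) lies midway between the tips of the shut fingers; the grasp point (between the pads) lies 19 mm behind it; z points along the fingers, y is the direction in which the jaws open and shut (so a half turn about z gives the same grasp; the last joint's range is limited). The gripper opens to 94 mm and grips with 3 to 60 N. Pads are 16 mm wide; open, the fingers measure 119 mm over their backs; the gripper's body (75 mm by 177 mm) begins 78 mm behind the grasp point.
Start: joints at [1.067, 0.628, 0.038, 1.517, -0.027, 0.996, -0.02], TCP at [0.276, -0.589, 0.205] pointing down, gripper open.
Joint ranges: [-3.06, 3.06], [-0.37, 2.12], [-1.25, 1.32], [0.18, 2.47], [-1.1, 4.24], [0.23, 1.98], [-2.94, 2.94]. Speed limits (rad/s): [2.57, 2.57, 3.14, 3.14, 3.14, 3.14, 3.14].

## Interface

Orientations are given as a unit quaternion [w, x, y, z].
In Python, from cell import bot, snapshot, order, spotter gives the robot as it stands. The module is installed in compiled form; this text tells all that it offers.
- The arm moves only by the tool arm_command, never from a script. Its argument "moves" is text: rows parted by semicolons, each of 7 numbers parted by spaces: the shift along the tool's x, y, z in m, then the turn, a rotation vector about the tool's x, y, z in degrees, then the opening, from -1 (shut) to 1 (fully open), so that 0 is half open. In form: x y z wx wy wz gripper; .... A call has 1 to 10 rows; each row shifts and turns the commanded pose from where the row before left it, along the tool's axes as they then stand; what a row does not reach is not made up. A row lasts 1/12 s, in which the tool goes at most 41.7 mm and 7.16 degrees, less where a joint would pass 70% of its speed; a pose out of reach is approached as far as the arm can. A call with a gripper value outside its range is refused whole. The fingers move at their own pace and stop on an object; the grip force is fixed at half the most. Time passes only in rows, so rows that do not move let the fingers close. It gives the time, the measured TCP pose, the force and the opening at its end, in the units of the state.
- bot.read_state(): the state, without advancing time (a new reading comes with each control period).
- snapshot(name): name is "scene" or "top" or "wrist"; returns a dict with "frame" (384x512x3 uint8, blue, green, red), "z_map" (384x512 float32, m along the optical axis (not along the pixel's ray), 0 where there is no reading), "camera_matrix" (3x3 intrinsics, pixels), "cam_to_world" (4x4, takes a point from camera to world coordinates). Camera axes: x right, y down, z forward; pixel columns grow to the right and rows downward; lengths in m; the calibration is good to about 2 mm. A picture is of the moment at which its call begins.
- order.finish_job(): hands the job in, once; it reports no verdict.
Trained networks look in a picture, given as the dict that the camera call returned (one of the last four; its "shot" number tells which), for a name from the list of things; names that differ only in an ending like _2 or _b are one class to them, and where a whole thing is asked for, a point or a joint stands for the part that bears it (a point fixed in the world has none). Each returns a list of dicts, best first, with "confidence" (0 to 1); they miss things now and then, are a little off and sometimes report something else, mostly with a low value. They report only what shows in the picture. A call takes as long as a camera call. They do not tell look-alikes from the thing itself.
- spotter.cut_out(picture, target): "mask" (384x512 bool, what is visible of it) and "at" ([row, column] in pixels, amid what is visible of it).
The state is a dict: "t": time; "joint_pos": joint angles; "joint_vel": joint speeds; "effort": joint torques, N m; "tool_pos": TCP position; "tool_rot": TCP orientation; "wrist_force": force on the tool from outside, world axes, zero at the start; "torque": the same for the moment, N m; "gripper_width": finger opening in m.
Only numpy, scipy, OpenCV 4.12 (cv2) and the standard library are available. Lean on these libraries where they do the work, as an engineer would, in place of code of your own. Each camera call takes 0.05 s, during which the arm holds its last target.

## Task

Take the hardness gauge from its holder and press it upright, pin first, onto the middle of the sealant samples until its foot bears flat on the sealant, gently, with about 10 N in all (never 25 N), and hold it there about a second to read the dial: keep testing until you have measured the soft, under-cured one itself. Put the gauge back in its holder standing upright, then lift the dish with the soft sample and set it down gently, upright, in the red reject tray. Leave the two hard samples where they stand and everything else alone.

Things in the scene. Friction and masses are not known exactly. Their poses are not given: they have to be found in the camera images.
- gauge: hand-held hardness gauge, 0.26 kg, standing upright in its holder. From below: brass sprung pin 5 mm thick standing 12 mm out below the foot; foot, a flat disc 34 mm across, 8 mm high; neck 20 mm across; round green dial case 50 mm across, 18 mm thick, centre 43 mm up, white face to the gauge's +x; grip bar on top. Origin: centre of the foot's underside, z up through the grip bar
- gauge_grip (a point): middle of the gauge's black square grip bar, 20 x 20 mm, which runs from 66 to 114 mm above the foot's underside; this point lies 90 mm above it. The bar's faces are square to the gauge's x and y (the axes of this point)
- needle (a joint): red needle on the gauge's dial, rad, clockwise facing the dial: 0 (straight up) with the pin out, 0.375 rad per mm the pin is pushed into the gauge, 4.5 with it level with the foot. Pin spring: 1 N, plus 0.5 N per mm. Foot flat on the sealant: a hard one reads 3.9 to 4.5, the soft one 1.4 to 2.2 (the pin bears 6.5 N or 4 N, the foot the rest). Under the foot sealant gives about 1 mm per 8 N
- holder_seat (a point): seat of the gauge's holder, a fixed grey block 76 x 76 mm and 26 mm high with a round recess 41 mm across and 10 mm deep in its top for the gauge's foot, and a narrower hole under it for the pin. This point: centre of the recess floor, 16 mm above the table; the foot's underside rests on it
- sample_1: round aluminium dish, 54 mm across, 18 mm high, about 0.22 kg, loose, filled with a white sealant disc 45 mm across. The sealant's flat top stands 20 to 30 mm above the dish's underside (differs, not measured). Its middle, 22 mm across, takes the pin. The three look alike; one is soft in the middle, two are hard; names do not tell which. Origin: centre of the underside, z up
- sample_2: as sample_1: round aluminium dish, 54 mm across, 18 mm high, about 0.22 kg, loose, filled with a white sealant disc 45 mm across. The sealant's flat top stands 20 to 30 mm above the dish's underside (differs, not measured). Its middle, 22 mm across, takes the pin. The three look alike; one is soft in the middle, two are hard; names do not tell which. Origin: centre of the underside, z up
- sample_3: as sample_1: round aluminium dish, 54 mm across, 18 mm high, about 0.22 kg, loose, filled with a white sealant disc 45 mm across. The sealant's flat top stands 20 to 30 mm above the dish's underside (differs, not measured). Its middle, 22 mm across, takes the pin. The three look alike; one is soft in the middle, two are hard; names do not tell which. Origin: centre of the underside, z up
- dent_1 (a joint): depth (m) by which the middle of sample_1's sealant is pressed in below the rest of its top: 0 at the start. A hard one springs back to 0; the soft, under-cured one keeps a visible dent of about 7 mm (22 mm across) after a full test
- dent_2 (a joint): depth (m) by which the middle of sample_2's sealant is pressed in below the rest of its top: 0 at the start. A hard one springs back to 0; the soft, under-cured one keeps a visible dent of about 7 mm (22 mm across) after a full test
- dent_3 (a joint): depth (m) by which the middle of sample_3's sealant is pressed in below the rest of its top: 0 at the start. A hard one springs back to 0; the soft, under-cured one keeps a visible dent of about 7 mm (22 mm across) after a full test
- tray_in (a point): centre of the inner floor of the fixed red reject tray, open on top, 150 x 150 mm outside, walls 4 mm thick and 26 mm high, sides along world x and y at zero yaw; axes: the tray's own
- spatula: bystander: spatula lying on the table, origin on the table under it
- empty_dish: bystander: empty aluminium dish 54 mm across, 18 mm high, origin under its centre
- rubber_block: bystander: black rubber block 50 x 35 x 14 mm, origin under its centre
- cartridge_1: bystander: upright white sealant cartridge with yellow band, 49 mm across, 235 mm high, origin under its centre
- cartridge_2: bystander: the same with a blue band
There are look-alikes about, which are no part of the job. What is shaped like the sample_3 but blue or turquoise is not meant. What is shaped like the sample_1 but green or orange is not meant.

How it is judged:
By the outcome, as a careful person would: the job done as asked, in the order asked, and still so for the second after the job is handed in, with the robot touching nothing.
It also fails if it takes over 72 s, if anything falls off the work surface, if the arm or the gripper's body presses on something with over 40 N, if the wrist force passes 120 N, or if a joint passes its speed limit or range.

## Working session

There is one attempt and no reset: what is moved stays moved. The work goes in short steps, Python scripts to look and compute and a tool call to move; the robot and the scene stay as the last step left them, time stands still between calls to the robot, and variables do not carry over. Pictures are saved under pics/ and viewed, and the job is handed in when it is done.

Besides the shell and the picture viewer there is one more tool, called after "Call:" by a JSON object that holds its "api" and its "payload". arm_command: Moves the arm, as the interface text tells. Its arguments: {"type":"object","properties":{"moves":{"type":"string"}},"required":["moves"]}

```bash
mkdir -p pics
cat > h.py <<'E'
import numpy as np, cv2
from cell import bot, snapshot, order, spotter
def world(p,r,c):
    K=p["camera_matrix"];z=p["z_map"][r,c]
    v=np.stack([(c-K[0,2])/K[0,0]*z,(r-K[1,2])/K[1,1]*z,z,np.ones_like(z)],-1)
    return (v@p["cam_to_world"].T)[...,:3]
def cloud(p):
    r,c=np.mgrid[0:384,0:512]
    return world(p,r,c)
def save(p,n,box=None,s=1):
    f=p["frame"]
    if box: f=f[box[0]:box[1],box[2]:box[3]]
    f=cv2.resize(f,None,fx=s,fy=s,interpolation=cv2.INTER_CUBIC); cv2.imwrite("pics/"+n+".png",f)
def proj(p,w):
    M=np.linalg.inv(p["cam_to_world"]); v=M[:3,:3]@np.array(w)+M[:3,3]; q=p["camera_matrix"]@v
    return q[:2]/q[2]
E
python3 - <<'E'
from h import *
s=bot.read_state(); print({k:np.round(v,3) for k,v in s.items()})
for n in ["scene","top"]:
    p=snapshot(n); save(p,n+"0",None,1.5)
    print(n,p["camera_matrix"].round(1).tolist(),p["cam_to_world"].round(3).tolist())
    W=cloud(p)
    for t in ["gauge","sample_1","empty_dish","holder_seat","tray_in","cartridge_1","spatula","rubber_block"]:
        try:
            for d in spotter.cut_out(p,t):
                m=d["mask"]&(p["z_map"]>0); print(t,round(d["confidence"],2),np.round(d["at"]),m.sum(),np.median(W[m],0).round(3), W[m][:,2].max().round(3))
        except Exception as e: print(t,e)
E
```

```text
{'t': np.float64(0.0), 'joint_pos': array([ 1.067,  0.629,  0.038,  1.518, -0.027,  0.996, -0.02 ]), 'joint_vel': array([-0.   ,  0.001, -0.001,  0.   , -0.   ,  0.001, -0.001]), 'effort': array([ 0.0000e+00, -5.4973e+01,  1.1430e+00, -1.8663e+01, -5.2000e-02,
        2.4000e-02,  0.0000e+00]), 'tool_pos': array([ 0.275, -0.588,  0.205]), 'tool_rot': array([-0.001,  0.976,  0.217, -0.   ]), 'wrist_force': array([-0.671, -0.543, -0.315]), 'torque': array([-0.03 ,  0.01 ,  0.015]), 'gripper_width': np.float64(0.094)}
scene [[483.7, 0.0, 259.6], [0.0, 483.7, 199.7], [0.0, 0.0, 1.0]] [[0.792, 0.323, -0.519, 1.359], [0.611, -0.408, 0.679, -1.027], [0.008, -0.854, -0.52, 0.903], [0.0, 0.0, 0.0, 1.0]]
gauge 0.84 [258. 154.] 430 [ 0.474 -0.359  0.071] 0.137
sample_1 0.69 [255. 202.] 223 [ 0.541 -0.239  0.02 ] 0.026
sample_1 0.66 [212. 243.] 184 [0.487 0.02  0.019] 0.029
sample_1 0.56 [202. 261.] 167 [0.485 0.113 0.021] 0.031
sample_1 0.53 [241. 214.] 224 [ 0.521 -0.149  0.024] 0.034
sample_1 0.51 [240. 185.] 206 [ 0.427 -0.195  0.02 ] 0.027
sample_1 0.48 [194. 242.] 123 [0.379 0.129 0.02 ] 0
[... 1058 characters left out ...]
sample_1 0.73 [185. 253.] 205 [0.616 0.012 0.019] 0.028
sample_1 0.59 [244. 311.] 192 [ 0.42  -0.183  0.018] 0.027
sample_1 0.55 [222. 219.] 207 [0.481 0.123 0.021] 0.03
sample_1 0.54 [209. 329.] 206 [ 0.534 -0.23   0.018] 0.029
empty_dish 0.7 [152. 337.] 156 [ 0.746 -0.274  0.009] 0.022
holder_seat 0.95 [229. 358.] 363 [ 0.468 -0.342  0.025] 0.104
holder_seat 0.23 [136. 230.] 686 [0.772 0.105 0.004] 0.027
tray_in 0.75 [229. 162.] 2083 [0.465 0.324 0.004] 0.032
tray_in 0.75 [230. 366.] 190 [ 0.466 -0.344  0.074] 0.133
cartridge_1 0.88 [230. 443.] 593 [ 0.469 -0.553  0.151] 0.238
spatula 0.61 [138. 232.] 748 [0.771 0.098 0.004] 0.027
rubber_block 0.62 [147. 184.] 137 [0.737 0.256 0.013] 0.022
```

View pics/scene0.png

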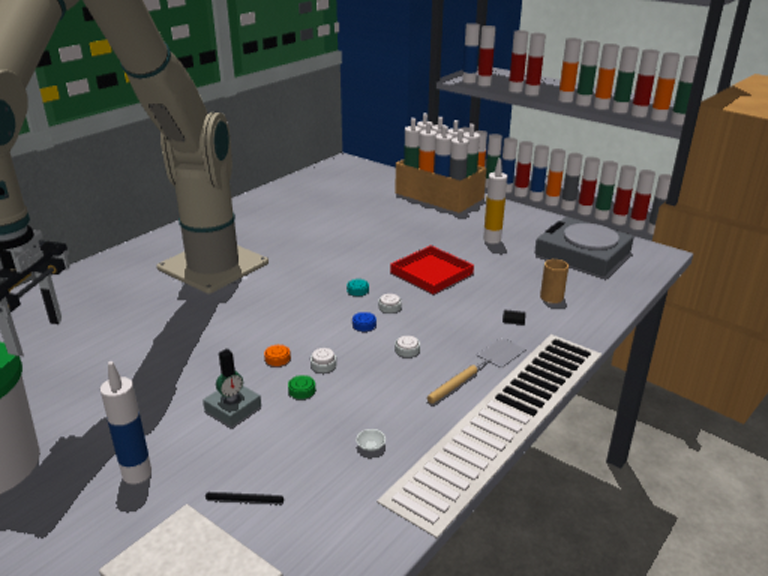

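View pics/top0.png

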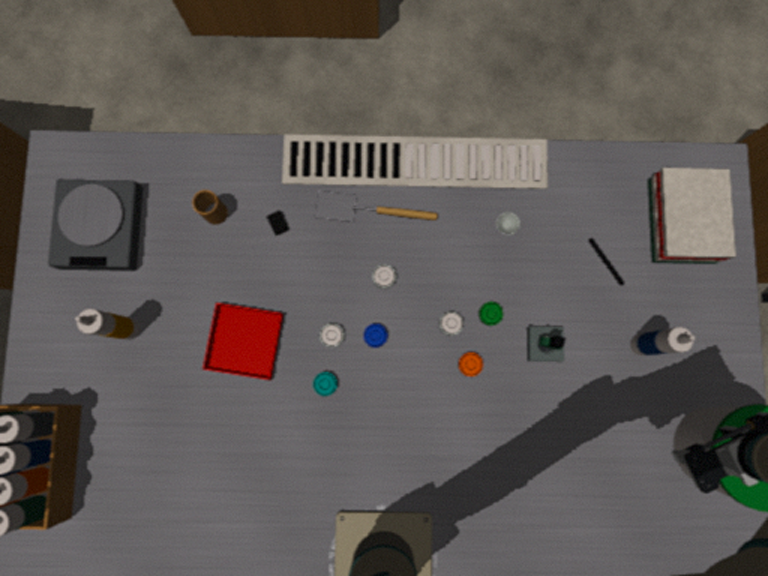

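White candidates in the top picture (native px, col,row): A (300,216), B (221,223), C (257,184). These are the white-filled ones. Blue (250,223), teal (216,256), orange (311,244) and green (329,209) are look-alikes. I'll confirm in an enlarged crop and measure.

Run:
```python
from h import *
p=snapshot("top"); q=snapshot("scene")
save(p,"crop_top",(160,280,190,400),3.7)
save(q,"crop_gauge",(220,300,110,210),7)
for n,P in (("top",p),("scene",q)):
    W=cloud(P); ok=P["z_map"]>0
    print(n)
    for nm,c in dict(A=(.511,-.139),B=(.481,.123),C=(.616,.012)).items():
        d=np.hypot(W[...,0]-c[0],W[...,1]-c[1])
        ring=ok&(d>.05)&(d<.07); tz=np.median(W[ring][:,2])
        m=ok&(d<.045)&(W[...,2]>tz+.014)
        pts=W[m]; top=m&(W[...,2]>tz+.0175)
        (cx,cy),r=cv2.minEnclosingCircle(pts[:,:2].astype(np.float32))
        print(nm,"table",tz.round(4),"circ",round(cx,4),round(cy,4),round(r,4),"topmean",W[top].mean(0).round(4),"z pct",np.percentile(pts[:,2]-tz,[10,50,80,95]).round(4))
    g=ok&(np.hypot(W[...,0]-.467,W[...,1]+.35)<.05)
    for lo,hi in ((.02,.032),(.04,.09),(.095,.14)):
        m=g&(W[...,2]>lo)&(W[...,2]<hi); print(lo,m.sum(),W[m].mean(0).round(4),W[m].min(0).round(4),W[m].max(0).round(4), cv2.minAreaRect((W[m][:,:2]*1000).astype(np.float32)))
    red=ok&(P["frame"][...,2]>90)&(P["frame"][...,1]<50)&(np.hypot(W[...,0]-.465,W[...,1]-.324)<.15)
    print("tray",cv2.minAreaRect((W[red][:,:2]*1000).astype(np.float32)))
```

```text
top
A table -0.0009 circ 0.5123 -0.1407 0.027 topmean [ 0.5111 -0.14    0.0258] z pct [0.0179 0.0273 0.0297 0.0321]
B table -0.0009 circ 0.481 0.1248 0.0267 topmean [0.4818 0.1254 0.0222] z pct [0.0169 0.0226 0.0253 0.0275]
C table -0.0006 circ 0.6169 0.0108 0.027 topmean [0.6167 0.0115 0.0214] z pct [0.0165 0.0208 0.024  0.0263]
0.02 369 [ 0.4669 -0.3464  0.0254] [ 0.4317 -0.3898  0.0201] [ 0.5055 -0.3122  0.0318] ((468.6536865234375, -351.03765869140625), (73.21009826660156, 77.94959259033203), 0.7090816497802734)
0.04 61 [ 0.469  -0.3391  0.0703] [ 0.4563 -0.3746  0.0454] [ 0.4822 -0.3253  0.0896] ((468.1813049316406, -350.8927001953125), (49.978111267089844, 18.614591598510742), 74.13954162597656)
0.095 67 [ 0.4679 -0.3482  0.1219] [ 0.4572 -0.3623  0.0952] [ 0.4792 -0.3389  0.1339] ((468.2931213378906, -350.6162109375), (20.761411666870117, 19.87916374206543), 75.08827209472656)
tray ((465.33294677734375, 319.52081298828125), (149.09591674804688, 149.0432891845703), 81.6348648071289)
scene
A table 0.0023 circ 0.5136 -0.1436 0.0288 topmean [ 0.5137 -0.1464  0.0279] z pct [0.0155 
[... 201 characters left out ...]
 pct [0.0161 0.0206 0.0227 0.0248]
0.02 389 [ 0.4766 -0.3595  0.0267] [ 0.4278 -0.3923  0.0201] [ 0.5102 -0.312   0.0319] ((469.4441833496094, -352.56646728515625), (80.02070617675781, 79.20912170410156), 85.57115173339844)
0.04 235 [ 0.4728 -0.3576  0.066 ] [ 0.4537 -0.3773  0.0401] [ 0.4828 -0.3319  0.0897] ((471.04461669921875, -354.45703125), (47.86949920654297, 25.92538070678711), 76.24441528320312)
0.095 125 [ 0.4711 -0.3559  0.1175] [ 0.4547 -0.3657  0.0952] [ 0.4809 -0.3433  0.1352] ((468.4085693359375, -353.7782897949219), (22.98585319519043, 22.134763717651367), 65.4047622680664)
tray ((463.120849609375, 319.2669677734375), (163.1919708251953, 157.49313354492188), 80.8592758178711)
```

View pics/crop_top.png

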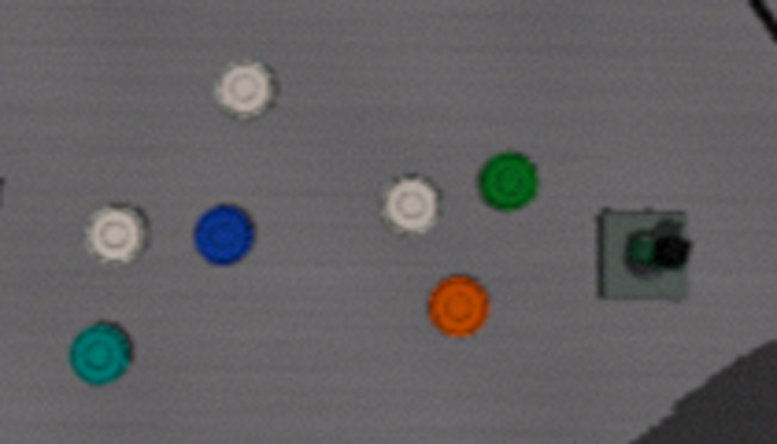

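View pics/crop_gauge.png

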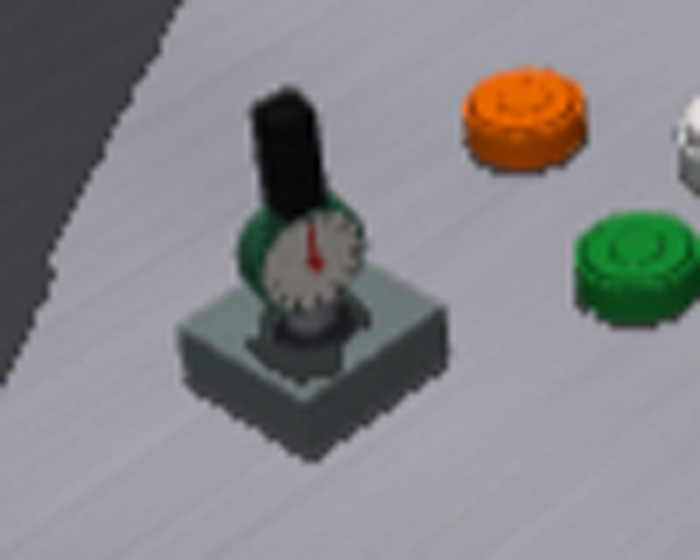

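The crop confirms the three samples as white filled discs at crop px (245,88) = C, (115,235) = B and (410,205) = A. The coloured ones are look-alikes. The gauge's bar stands at about (0.468,-0.3505) with yaw about -15.5°, and its dial faces the scene camera. I'll move above it.

Call:
{"api": "arm_command", "payload": {"moves": "0 0 0 0 0 6.75 1; 0 0 0 0 0 6.75 1; 0 0 0 0 0 6.75 1; 0 0 0 0 0 6.75 1; 0 0 0 0 0 6.75 1; 0 0 0 0 0 6.75 1"}}

```text
t: 1.5
tool_pos: [0.2757, -0.5887, 0.2055]
tool_rot: [-0.0, 0.991, -0.137, 0.0]
wrist_force: [-0.9, 0.7, -0.3]
gripper_width: 0.0939
```

Call:
{"api": "arm_command", "payload": {"moves": "0.0136 -0.0312 0 0 0 0 1; 0.0136 -0.0312 0 0 0 0 1; 0.0136 -0.0312 0 0 0 0 1; 0.0136 -0.0312 0 0 0 0 1; 0.0136 -0.0312 0 0 0 0 1; 0.0136 -0.0312 0 0 0 0 1; 0.0136 -0.0312 0 0 0 0 1; 0.0136 -0.0312 0 0 0 0 1; 0.0136 -0.0312 0 0 0 0 1; 0 0 0 0 0 0 1"}}

```text
t: 2.33
tool_pos: [0.4745, -0.3425, 0.2052]
tool_rot: [-0.003, 0.992, -0.129, 0.001]
wrist_force: [0.4, 0.3, -0.7]
gripper_width: 0.094
```

Run:
```python
from h import *
s=bot.read_state(); print({k:np.round(s[k],3) for k in ("t","joint_pos","tool_pos","tool_rot","wrist_force")})
p=snapshot("wrist"); save(p,"wrist1",None,1.5); print(p["cam_to_world"].round(3))
W=cloud(p); ok=p["z_map"]>0
g=ok&(np.hypot(W[...,0]-.468,W[...,1]+.35)<.04)
for lo,hi in ((.02,.032),(.04,.09),(.095,.14),(.125,.14)):
    m=g&(W[...,2]>lo)&(W[...,2]<hi); print(lo,m.sum(),cv2.minAreaRect((W[m][:,:2]*1000).astype(np.float32)) if m.sum()>5 else 0, W[m][:,2].max())
```

```text
{'t': np.float64(2.333), 'joint_pos': array([ 0.432,  0.544,  0.232,  1.709, -0.159,  0.907, -1.099]), 'tool_pos': array([ 0.474, -0.343,  0.205]), 'tool_rot': array([-0.003,  0.992, -0.129,  0.001]), 'wrist_force': array([ 0.402,  0.283, -0.673])}
[[-0.256 -0.941 -0.223  0.54 ]
 [-0.967  0.247  0.066 -0.361]
 [-0.007  0.232 -0.973  0.385]
 [ 0.     0.     0.     1.   ]]
0.02 2292 ((469.2738952636719, -352.58160400390625), (74.68765258789062, 75.76246643066406), 88.84623718261719) 0.03191370413430644
0.04 870 ((470.43048095703125, -353.53533935546875), (48.501922607421875, 21.10618782043457), 76.29044342041016) 0.08999449440592555
0.095 829 ((468.8519287109375, -353.1230163574219), (19.521886825561523, 19.866975784301758), 76.00664520263672) 0.13209601814858057
0.125 646 ((468.8519287109375, -353.1230163574219), (19.521886825561523, 19.866975784301758), 76.00664520263672) 0.13209601814858057
```

View pics/wrist1.png

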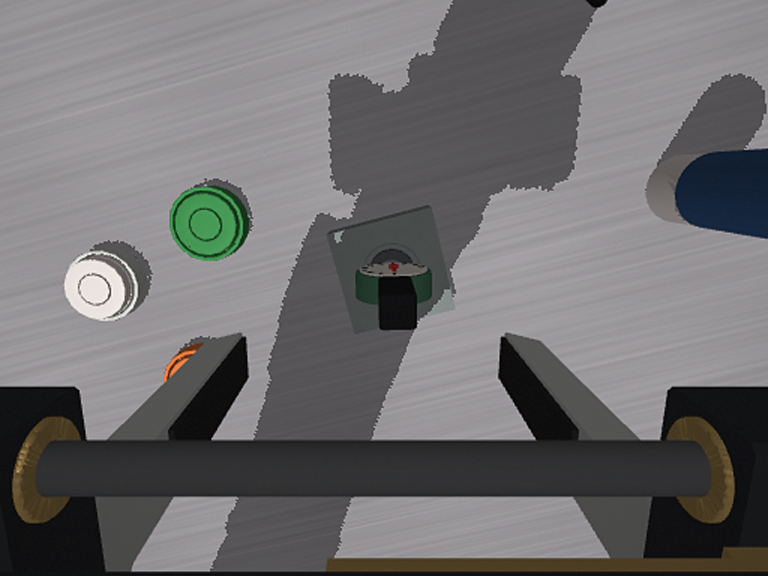

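```bash
cat >> h.py <<'E'
from scipy.spatial.transform import Rotation as R
def st():
    s=bot.read_state(); q=s["tool_rot"]; r=R.from_quat([q[1],q[2],q[3],q[0]])
    return s,r
def to(target,yaw=None):
    s,r=st(); d=np.array(target)-s["tool_pos"]; 
    m=r.as_matrix(); y=np.degrees(np.arctan2(m[1,0],m[0,0]))
    if yaw is None: yaw=y
    g=R.from_euler('z',yaw,degrees=True)*R.from_euler('x',180,degrees=True)
    print("t",s["t"].round(2),"pos",s["tool_pos"].round(4),"yaw",y.round(2),"tilt z",m[:,2].round(4),"F",s["wrist_force"].round(2),"w",round(float(s["gripper_width"]),4))
    print("toolshift",(r.inv().apply(d)).round(4),"rotvec",np.degrees((r.inv()*g).as_rotvec()).round(2))
E
python3 - <<'E'
from h import *
to((.4687,-.352,.2),-14.3)
E
```

```text
Traceback (most recent call last):
  File "h.py", line 26, in to
    print("t",s["t"].round(2),"pos",s["tool_pos"].round(4),"yaw",y.round(2),"tilt z",m[:,2].round(4),"F",s["wrist_force"].round(2),"w",round(float(s["gripper_width"]),4))
              ^^^^^^^^^^^^
AttributeError: 'float' object has no attribute 'round'
```

Call:
{"api": "arm_command", "payload": {"moves": "0 0 0.02 0 0 0 1; 0 0 0 0 0 0 1"}}

```text
t: 2.55
tool_pos: [0.4663, -0.3501, 0.1833]
tool_rot: [-0.001, 0.991, -0.134, -0.002]
wrist_force: [-0.9, 0.9, -0.4]
gripper_width: 0.0938
```

Run:
```python
from h import *
to((.4687,-.352,.09),-14.3)
```

```text
Traceback (most recent call last):
  File "h.py", line 26, in to
    print("t",s["t"].round(2),"pos",s["tool_pos"].round(4),"yaw",y.round(2),"tilt z",m[:,2].round(4),"F",s["wrist_force"].round(2),"w",round(float(s["gripper_width"]),4))
              ^^^^^^^^^^^^
AttributeError: 'float' object has no attribute 'round'
```

```bash
sed -i 's/s\["t"\].round(2)/round(float(s["t"]),2)/' h.py
python3 - <<'E'
from h import *
p=snapshot("wrist"); p=snapshot("wrist"); 
W=cloud(p); ok=p["z_map"]>0
g=ok&(np.hypot(W[...,0]-.468,W[...,1]+.35)<.04)
for lo,hi in ((.02,.032),(.04,.09),(.125,.14)):
    m=g&(W[...,2]>lo)&(W[...,2]<hi); print(lo,m.sum(),cv2.minAreaRect((W[m][:,:2]*1000).astype(np.float32)) if m.sum()>5 else 0, W[m][:,2].max())
to((.4687,-.352,.09),-14.3)
E
```

```text
0.02 2559 ((469.297119140625, -352.5616760253906), (74.73180389404297, 75.77460479736328), 89.44929504394531) 0.03195560473089709
0.04 982 ((470.37164306640625, -353.5753173828125), (48.760826110839844, 21.134521484375), 76.1633071899414) 0.08944451893968841
0.125 759 ((468.53265380859375, -353.2735290527344), (19.831096649169922, 20.437210083007812), 77.2489242553711) 0.1320844599199575
t 2.65 pos [ 0.467  -0.3513  0.1852] yaw -15.51 tilt z [-1.7e-03  4.0e-04 -1.0e+00] F [-0.04 -0.03  0.39] w 0.0941
toolshift [0.002  0.0002 0.0952] rotvec [ 0.    0.1  -1.21]
```

Call:
{"api": "arm_command", "payload": {"moves": "0.002 0.0007 0.02 0 0 -1.5 1; 0 0 0.02 0 0 0 1; 0 0 0.02 0 0 0 1; 0 0 0.018 0 0 0 1; 0 0 0.01 0 0 0 1; 0 0 0.005 0 0 0 1; 0 0 0 0 0 0 1; 0 0 0 0 0 0 1; 0 0 0 0 0 0 1"}}

```text
t: 3.4
tool_pos: [0.4706, -0.3525, 0.0937]
tool_rot: [0.001, 0.993, -0.121, 0.001]
wrist_force: [-1.0, -0.1, -0.5]
gripper_width: 0.0942
```

Run:
```python
from h import *
p=snapshot("wrist"); save(p,"wrist2",None,1.5)
to((.4687,-.3525,.092),-14)
```

```text
t 3.45 pos [ 0.4707 -0.3524  0.0936] yaw -13.92 tilt z [ 0.0017 -0.0012 -1.    ] F [0.09 0.54 0.46] w 0.0942
toolshift [-0.0019  0.0006  0.0016] rotvec [ 0.04 -0.11  0.08]
```

View pics/wrist2.png

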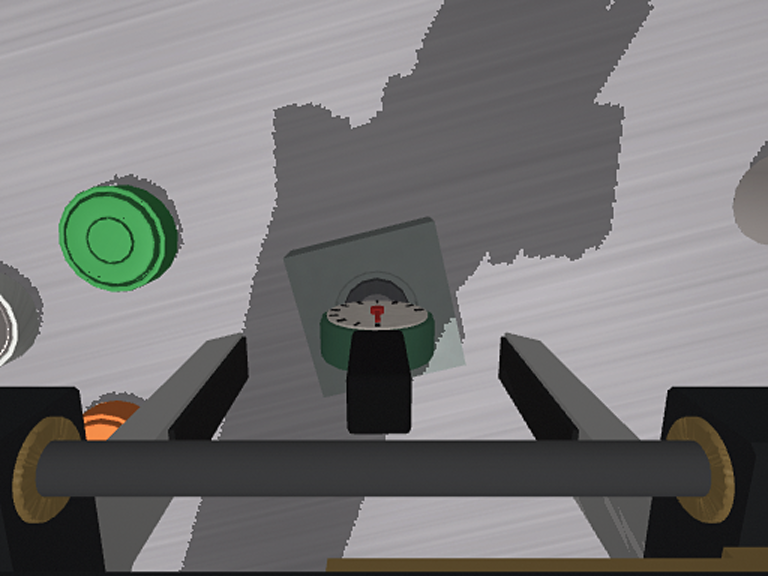

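Call:
{"api": "arm_command", "payload": {"moves": "-0.0015 0.0015 0.001 0 0 0 1; 0 0 0 0 0 0 1; 0 0 0 0 0 0 -1; 0 0 0 0 0 0 -1; 0 0 0 0 0 0 -1; 0 0 0 0 0 0 -1; 0 0 0 0 0 0 -1; 0 0 0 0 0 0 -1; 0 0 0 0 0 0 -1; 0 0 0 0 0 0 -1"}}

```text
t: 4.28
tool_pos: [0.4682, -0.3528, 0.0915]
tool_rot: [-0.0, 0.993, -0.121, -0.0]
wrist_force: [0.6, 0.9, -0.1]
gripper_width: 0.0447
```

Run:
```python
from h import *
p=snapshot("wrist"); save(p,"wrist3",None,1.5)
to((.4687,-.3525,.092),-14)
```

```text
t 4.33 pos [ 0.4682 -0.3528  0.0915] yaw -13.92 tilt z [ 0.  0. -1.] F [ 0.61  0.01 -0.17] w 0.0402
toolshift [ 0.0004 -0.0005 -0.0005] rotvec [-0.   -0.    0.08]
```

View pics/wrist3.png

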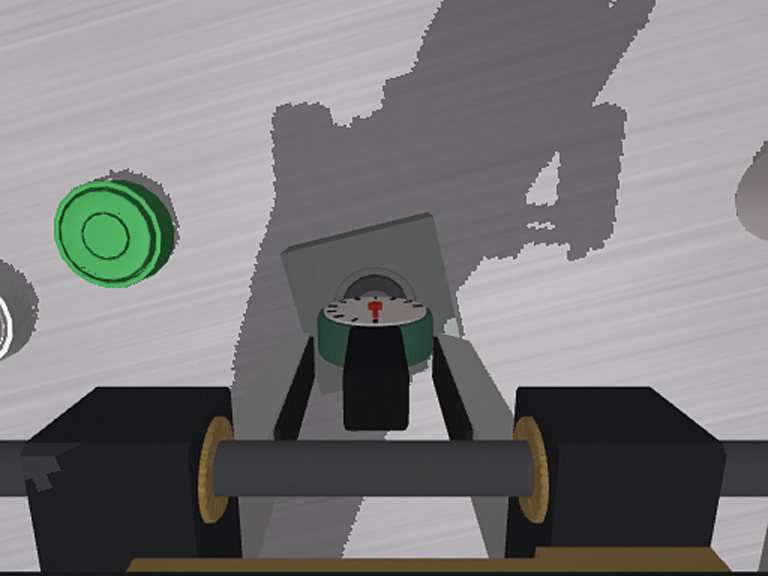

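Call:
{"api": "arm_command", "payload": {"moves": "0 0 0 0 0 0 -1; 0 0 0 0 0 0 -1; 0 0 0 0 0 0 -1; 0 0 0 0 0 0 -1; 0 0 0 0 0 0 -1; 0 0 0 0 0 0 -1"}}

```text
t: 4.83
tool_pos: [0.4681, -0.3529, 0.0915]
tool_rot: [0.0, 0.993, -0.121, 0.0]
wrist_force: [-0.4, 0.1, -0.9]
gripper_width: 0.0201
```

Run:
```python
from h import *
p=snapshot("wrist"); save(p,"wrist4",(150,384,100,400),2.5)
to((.4682,-.3528,.0915),-14)
```

```text
t 4.88 pos [ 0.4681 -0.3529  0.0915] yaw -13.92 tilt z [ 0.e+00 -1.e-04 -1.e+00] F [ 0.2  -0.54 -0.56] w 0.0201
toolshift [ 0.     -0.0001 -0.    ] rotvec [ 0.01 -0.    0.08]
```

View pics/wrist4.png

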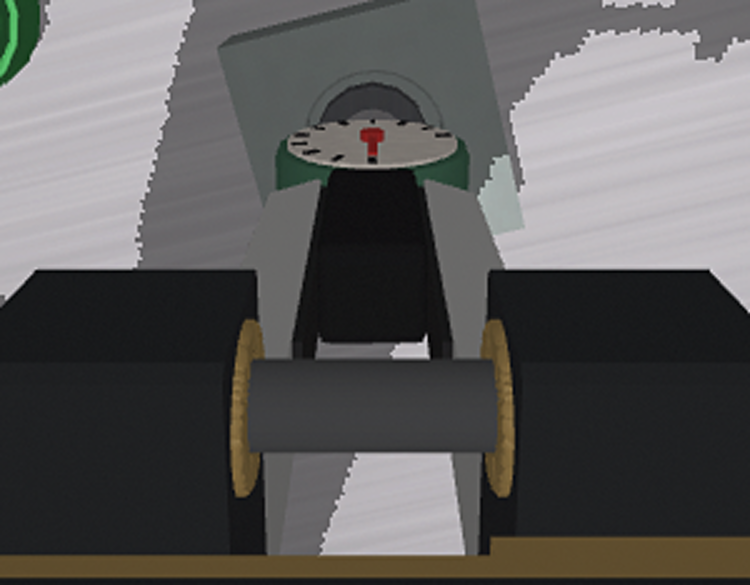

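Call:
{"api": "arm_command", "payload": {"moves": "0 0 -0.003 0 0 0 -1; 0 0 -0.007 0 0 0 -1; 0 0 -0.015 0 0 0 -1; 0 0 -0.02 0 0 0 -1; 0 0 -0.02 0 0 0 -1; 0 0 -0.01 0 0 0 -1; 0 0 -0.005 0 0 0 -1; 0 0 0 0 0 0 -1"}}

```text
t: 5.55
tool_pos: [0.4686, -0.3531, 0.1725]
tool_rot: [0.0, 0.993, -0.121, 0.001]
wrist_force: [-0.6, 0.4, -1.6]
gripper_width: 0.0198
```

Call:
{"api": "arm_command", "payload": {"moves": "-0.0003 -0.008 0 0 0 0 -1; -0.001 -0.024 0 0 0 0 -1; -0.0015 -0.035 0 0 0 0 -1; -0.0015 -0.038 0 0 0 0 -1; -0.0015 -0.038 0 0 0 0 -1; -0.001 -0.035 0 0 0 0 -1; -0.001 -0.024 0 0 0 0 -1; -0.0005 -0.0144 0 0 0 0 -1; 0 0 0 0 0 0 -1; 0 0 0 0 0 0 -1"}}

```text
t: 6.38
tool_pos: [0.5115, -0.1395, 0.1705]
tool_rot: [-0.0, 0.993, -0.12, -0.001]
wrist_force: [0.4, -0.2, -3.1]
gripper_width: 0.02
```

Call:
{"api": "arm_command", "payload": {"moves": "0 0 0 0 0 0 -1; 0 0 0 0 0 0 -1"}}

```text
t: 6.55
tool_pos: [0.5114, -0.1424, 0.1711]
tool_rot: [0.0, 0.992, -0.122, -0.0]
wrist_force: [-0.5, -0.6, -3.3]
gripper_width: 0.0194
```

```bash
cat >> h.py <<'E'
def dish(p,c,lab,rad=.045):
    W=cloud(p); ok=p["z_map"]>0
    d=np.hypot(W[...,0]-c[0],W[...,1]-c[1])
    tz=np.median(W[ok&(d>.04)&(d<.06)][:,2])
    m=ok&(d<.04)&(W[...,2]>tz+.012)&(W[...,2]<tz+.045)
    top=ok&(d<.017)&(W[...,2]>tz+.012)&(W[...,2]<tz+.045)
    (cx,cy),r=cv2.minEnclosingCircle(W[m][:,:2].astype(np.float32))
    print(lab,"table",tz.round(4),"circ",round(cx,4),round(cy,4),round(r,4),m.sum(),"top z",np.median(W[top][:,2]).round(4) if top.any() else None)
    return m
E
python3 - <<'E'
from h import *
p=snapshot("wrist"); save(p,"wrist5",None,1.5)
q=snapshot("scene"); save(q,"scene5",(190,310,130,330),4)
for P in (p,q): dish(P,(.5115,-.1415),"A")
W=cloud(p)
to((.512,-.142,.16),-14)
E
```

```text
A table 0.2855 circ 0.5336 -0.147 0.0329 1159 top z None
A table 0.5484 circ 0.5237 -0.147 0.0367 359 top z 0.5889
t 6.65 pos [ 0.5117 -0.1422  0.1713] yaw -14.06 tilt z [-4.e-04 -5.e-04 -1.e+00] F [-0.66 -0.22 -2.58] w 0.0198
toolshift [ 0.0003 -0.0003  0.0113] rotvec [ 0.03  0.02 -0.06]
```

View pics/wrist5.png

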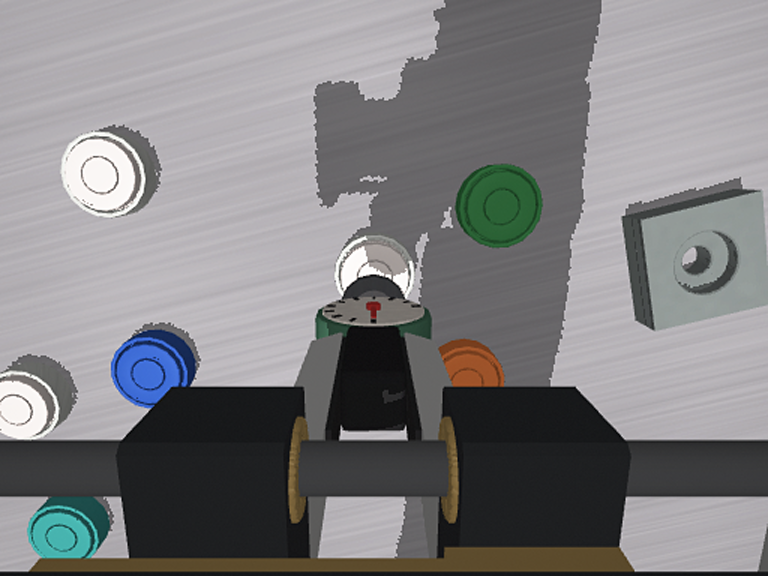

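View pics/scene5.png

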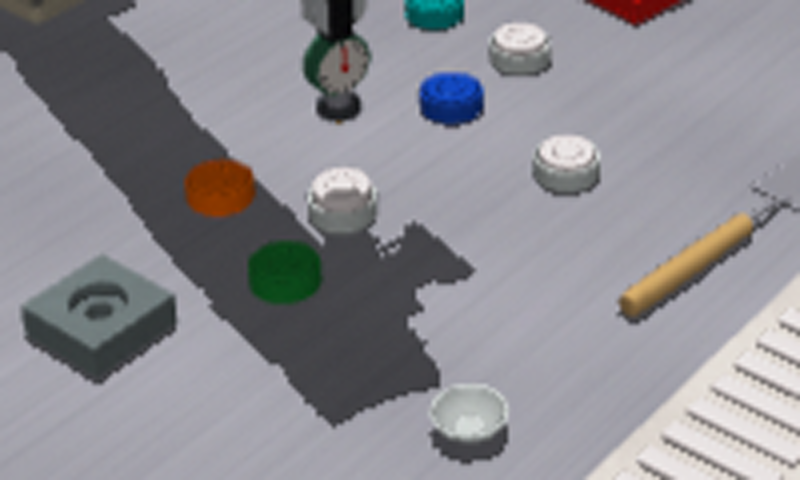

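```bash
cat >> h.py <<'E'
def dish2(p,c,lab):
    W=cloud(p); ok=p["z_map"]>0
    d=np.hypot(W[...,0]-c[0],W[...,1]-c[1])
    m=ok&(d<.035)&(W[...,2]>.014)&(W[...,2]<.04)
    top=ok&(d<.016)&(W[...,2]>.014)&(W[...,2]<.04)
    (cx,cy),r=cv2.minEnclosingCircle(W[m][:,:2].astype(np.float32))
    print(lab,"circ",round(cx,4),round(cy,4),round(r,4),m.sum(),"top z",np.median(W[top][:,2]).round(4) if top.any() else None)
E
python3 - <<'E'
from h import *
for n in ("wrist","scene","top"):
    P=snapshot(n)
    for k,c in dict(A=(.5120,-.142),B=(.481,.1235),C=(.6165,.01)).items():
        try: dish2(P,c,n+k)
        except Exception as e: print(n,k,e)
    if n=="wrist":
        W=cloud(P); m=(P["z_map"]>0)&(np.hypot(W[...,0]-.469,W[...,1]+.3525)<.065)&(W[...,2]>.018)
        print("holder",cv2.minAreaRect((W[m][:,:2]*1000).astype(np.float32)),np.median(W[m][:,2]))
E
```

```text
wristA circ 0.5121 -0.1432 0.027 1338 top z 0.0282
wristB circ 0.481 0.122 0.0275 1648 top z 0.0243
wristC circ 0.6167 0.0084 0.0275 2527 top z 0.0223
holder ((469.02020263671875, -353.362548828125), (77.78600311279297, 76.76310729980469), 89.88086700439453) 0.025883047566611972
sceneA circ 0.512 -0.1431 0.0286 183 top z 0.0303
sceneB circ 0.4802 0.1227 0.0293 124 top z 0.026
sceneC circ 0.6156 0.0091 0.0298 145 top z 0.0245
topA circ 0.5057 -0.1204 0.0139 24 top z 0.0312
topB circ 0.481 0.1251 0.0268 181 top z 0.0229
topC circ 0.6167 0.0109 0.0269 179 top z 0.0208
```

Call:
{"api": "arm_command", "payload": {"moves": "0.0003 0 0.012 0 0 0 -1; 0 0 0.02 0 0 0 -1; 0 0 0.013 0 0 0 -1; 0 0 0.006 0 0 0 -1; 0 0 0.002 0 0 0 -1; 0 0 0.002 0 0 0 -1; 0 0 0.002 0 0 0 -1; 0 0 0.002 0 0 0 -1; 0 0 0.002 0 0 0 -1; 0 0 0 0 0 0 -1"}}

```text
t: 7.63
tool_pos: [0.513, -0.1412, 0.1108]
tool_rot: [0.0, 0.993, -0.121, 0.001]
wrist_force: [0.1, -0.7, -0.1]
gripper_width: 0.0195
```

Run:
```python
from h import *
p=snapshot("wrist"); save(p,"wrist6",(120,384,130,370),3)
to((.512,-.1425,.103),-14)
```

```text
t 7.68 pos [ 0.513  -0.1412  0.1109] yaw -13.92 tilt z [ 1.4e-03 -5.0e-04 -1.0e+00] F [-0.14  0.1  -0.44] w 0.0196
toolshift [-0.0007  0.0015  0.0079] rotvec [ 0.01 -0.08  0.08]
```

View pics/wrist6.png

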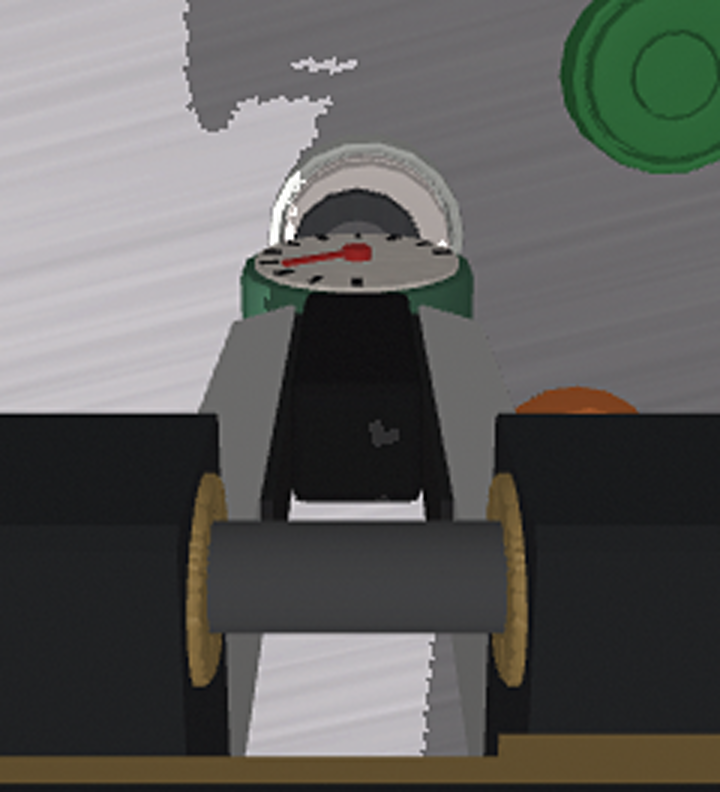

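Call:
{"api": "arm_command", "payload": {"moves": "0 0 0.001 0 0 0 -1; 0 0 0.001 0 0 0 -1; 0 0 0.001 0 0 0 -1; 0 0 0.001 0 0 0 -1; 0 0 0.001 0 0 0 -1; 0 0 0.001 0 0 0 -1; 0 0 0 0 0 0 -1"}}

```text
t: 8.27
tool_pos: [0.5129, -0.1411, 0.1044]
tool_rot: [0.0, 0.993, -0.121, 0.0]
wrist_force: [1.2, -0.2, 1.3]
gripper_width: 0.0199
```

Run:
```python
from h import *
p=snapshot("wrist"); save(p,"wrist7",(180,240,200,300),6)
to((.512,-.1425,.102),-14)
```

```text
t 8.32 pos [ 0.5129 -0.1411  0.1045] yaw -13.92 tilt z [ 9.e-04 -4.e-04 -1.e+00] F [ 1.71 -1.18 -0.61] w 0.0197
toolshift [-0.0005  0.0016  0.0025] rotvec [ 0.01 -0.05  0.08]
```

View pics/wrist7.png

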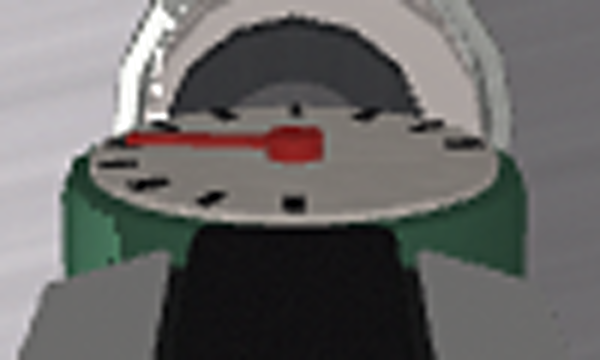

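Call:
{"api": "arm_command", "payload": {"moves": "0 0 0.001 0 0 0 -1; 0 0 0.001 0 0 0 -1; 0 0 0.0005 0 0 0 -1; 0 0 0 0 0 0 -1; 0 0 0 0 0 0 -1"}}

```text
t: 8.73
tool_pos: [0.5129, -0.1411, 0.1026]
tool_rot: [0.0, 0.993, -0.121, 0.001]
wrist_force: [-0.0, -0.3, 5.7]
gripper_width: 0.0196
```

Run:
```python
from h import *
to((.512,-.1425,.102),-14)
```

```text
t 8.73 pos [ 0.5129 -0.1411  0.1026] yaw -13.92 tilt z [ 1.1e-03 -2.0e-04 -1.0e+00] F [-0.01 -0.3   5.7 ] w 0.0196
toolshift [-0.0005  0.0016  0.0006] rotvec [-0.   -0.06  0.08]
```

Call:
{"api": "arm_command", "payload": {"moves": "0 0 0.0002 0 0 0 -1; 0 0 0 0 0 0 -1; 0 0 0 0 0 0 -1"}}

```text
t: 8.98
tool_pos: [0.5129, -0.1411, 0.1025]
tool_rot: [0.0, 0.993, -0.121, 0.001]
wrist_force: [0.3, -0.5, 6.5]
gripper_width: 0.0195
```

Call:
{"api": "arm_command", "payload": {"moves": "0 0 0 0 0 0 -1; 0 0 0 0 0 0 -1; 0 0 0 0 0 0 -1"}}

```text
t: 9.23
tool_pos: [0.5129, -0.1411, 0.1025]
tool_rot: [0.0, 0.993, -0.121, 0.001]
wrist_force: [-0.8, -1.0, 7.0]
gripper_width: 0.0194
```

Call:
{"api": "arm_command", "payload": {"moves": "0 0 0 0 0 0 -1; 0 0 0 0 0 0 -1; 0 0 0 0 0 0 -1"}}

```text
t: 9.48
tool_pos: [0.5129, -0.1411, 0.1025]
tool_rot: [0.0, 0.993, -0.121, 0.001]
wrist_force: [0.4, -1.0, 7.0]
gripper_width: 0.0196
```

Run:
```python
from h import *
f=[]
for i in range(3):
    p=snapshot("wrist"); s=bot.read_state(); f.append(s["wrist_force"][2])
print(np.round(f,2)); save(p,"wrist8",(180,240,200,300),6)
p=snapshot("scene"); save(p,"scene8",(220,265,190,250),9)
to((.512,-.1425,.102),-14)
```

```text
[6.66 8.14 6.88]
t 9.68 pos [ 0.513  -0.1411  0.1025] yaw -13.92 tilt z [ 1.3e-03 -2.0e-04 -1.0e+00] F [ 1.48 -0.71  7.78] w 0.0199
toolshift [-0.0006  0.0016  0.0005] rotvec [-0.   -0.07  0.08]
```

View pics/wrist8.png

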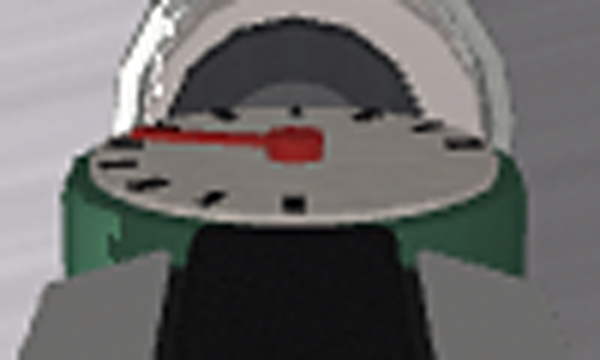

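View pics/scene8.png

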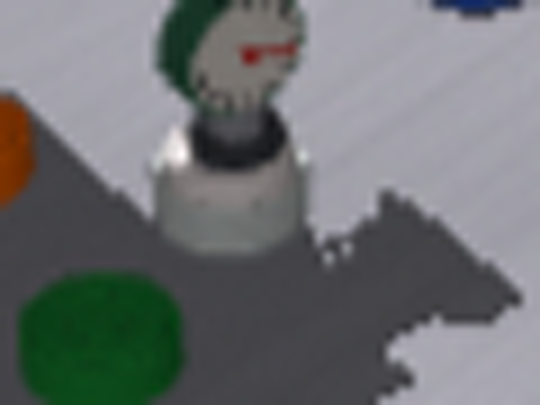

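Needle at about 100° (~1.8 rad) with the foot flat and about 9.7 N in all (7.1 net plus 2.6 weight). So A reads soft. I'll lift off and look for the dent.

Call:
{"api": "arm_command", "payload": {"moves": "0 0 0 0 0 0 -1; 0 0 -0.001 0 0 0 -1; 0 0 -0.002 0 0 0 -1; 0 0 -0.004 0 0 0 -1; 0 0 -0.01 0 0 0 -1; 0 0 -0.018 0 0 0 -1; 0 0 -0.018 0 0 0 -1; 0 0 -0.01 0 0 0 -1; 0 0 -0.005 0 0 0 -1"}}

```text
t: 10.43
tool_pos: [0.5125, -0.1406, 0.1712]
tool_rot: [-0.0, 0.993, -0.121, 0.0]
wrist_force: [0.8, -0.2, -3.0]
gripper_width: 0.0197
```

Call:
{"api": "arm_command", "payload": {"moves": "0.0003 0.008 0 0 0 0 -1; 0.001 0.024 0 0 0 0 -1; 0.0015 0.035 0 0 0 0 -1; 0.0015 0.038 0 0 0 0 -1; 0.0015 0.038 0 0 0 0 -1; 0.001 0.035 0 0 0 0 -1; 0.001 0.024 0 0 0 0 -1; 0.0005 0.0144 0 0 0 0 -1; 0 0 0 0 0 0 -1; 0 0 0 0 0 0 -1"}}

```text
t: 11.27
tool_pos: [0.4678, -0.3521, 0.1688]
tool_rot: [-0.001, 0.993, -0.122, -0.001]
wrist_force: [-0.1, 0.3, -2.7]
gripper_width: 0.0199
```

Call:
{"api": "arm_command", "payload": {"moves": "0 0 0 0 0 0 -1; 0 0 0 0 0 0 -1; 0 0 0 0 0 0 -1"}}

```text
t: 11.52
tool_pos: [0.4693, -0.3508, 0.1697]
tool_rot: [-0.001, 0.993, -0.12, -0.0]
wrist_force: [-0.2, 0.3, -1.8]
gripper_width: 0.0198
```

Run:
```python
from h import *
p=snapshot("top"); save(p,"top9",(180,250,200,390),4)
W=cloud(p); d=np.hypot(W[...,0]-.512,W[...,1]+.142); 
print("mid",np.median(W[d<.006][:,2]),"ring",np.median(W[(d>.013)&(d<.02)][:,2]))
dish2(p,(.512,-.142),"A")
q=snapshot("scene"); save(q,"scene9",(220,300,120,240),6)
w=snapshot("wrist"); save(w,"wrist9",None,1.5); dish2(w,(.512,-.142),"Aw"); dish2(q,(.512,-.142),"As")
to((.4683,-.3529,.17),-14)
```

```text
mid 0.020796841834567426 ring 0.02739292618898148
A circ 0.5121 -0.1405 0.0266 186 top z 0.0234
Aw circ 0.512 -0.144 0.0272 2345 top z 0.0265
As circ 0.5139 -0.1445 0.0296 184 top z 0.0277
t 11.67 pos [ 0.469  -0.352   0.1699] yaw -13.82 tilt z [ 2.e-04  2.e-04 -1.e+00] F [-0.62  0.24 -2.32] w 0.0198
toolshift [-0.0004  0.001  -0.0001] rotvec [-0.01 -0.01  0.18]
```

View pics/wrist9.png

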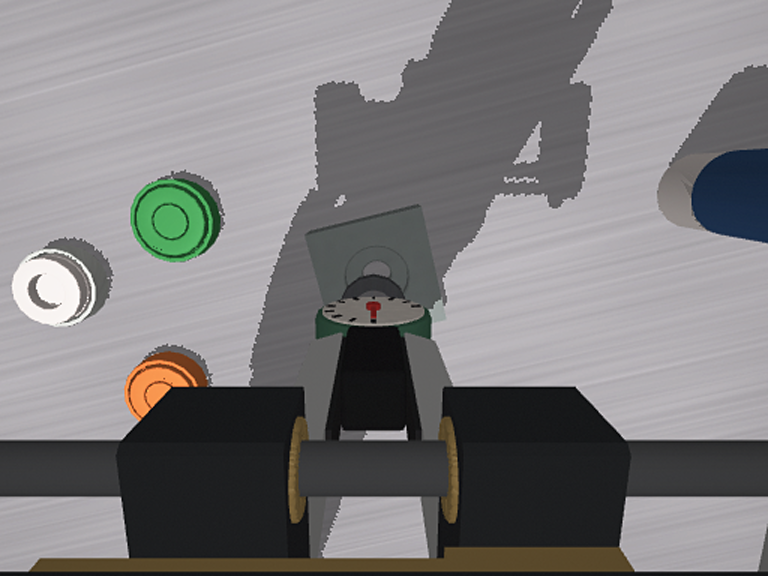

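View pics/scene9.png

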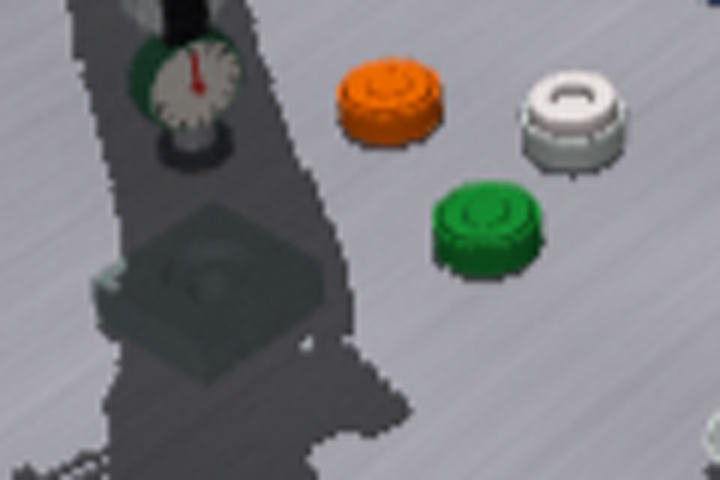

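The dent is visible in A: 6.6 mm by depth, wrist px (50,290), scene crop (573,97). Now I'll return the gauge.

Call:
{"api": "arm_command", "payload": {"moves": "-0.0003 0.0008 0.01 0 0 0 -1; 0 0 0.018 0 0 0 -1; 0 0 0.014 0 0 0 -1; 0 0 0.008 0 0 0 -1; 0 0 0.003 0 0 0 -1; 0 0 0 0 0 0 -1; 0 0 0 0 0 0 -1; 0 0 0 0 0 0 -1; 0 0 0 0 0 0 -1"}}

```text
t: 12.42
tool_pos: [0.4685, -0.3541, 0.1176]
tool_rot: [0.0, 0.993, -0.121, 0.001]
wrist_force: [-0.2, 0.6, -2.2]
gripper_width: 0.0196
```

Run:
```python
from h import *
w=snapshot("wrist"); save(w,"wrist10",(130,290,160,360),4)
q=snapshot("scene"); save(q,"scene10",(220,300,110,210),7)
to((.4683,-.3529,.0915),-14)
```

```text
t 12.52 pos [ 0.4683 -0.3539  0.1174] yaw -13.92 tilt z [ 1.e-03 -6.e-04 -1.e+00] F [-0.33  0.55 -2.5 ] w 0.02
toolshift [-0.0003 -0.001   0.0259] rotvec [ 0.02 -0.06  0.08]
```

View pics/wrist10.png

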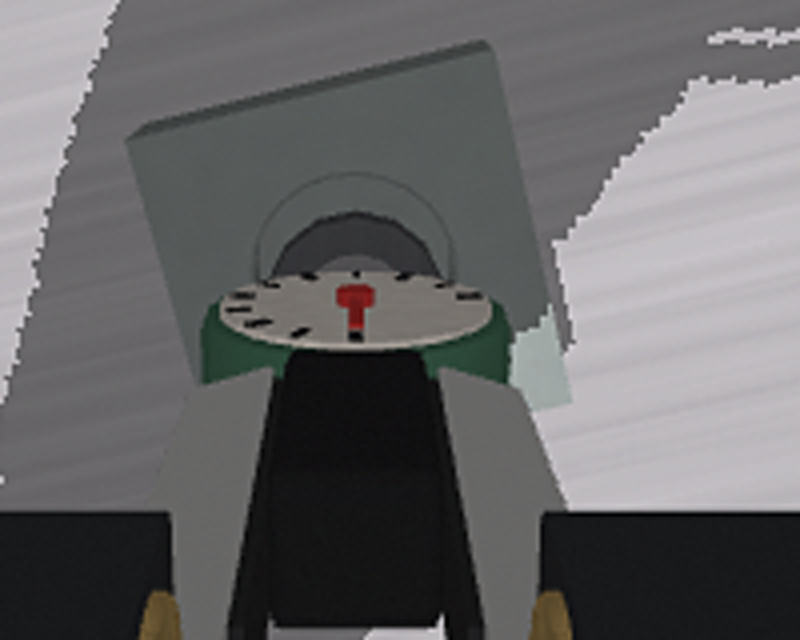

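View pics/scene10.png

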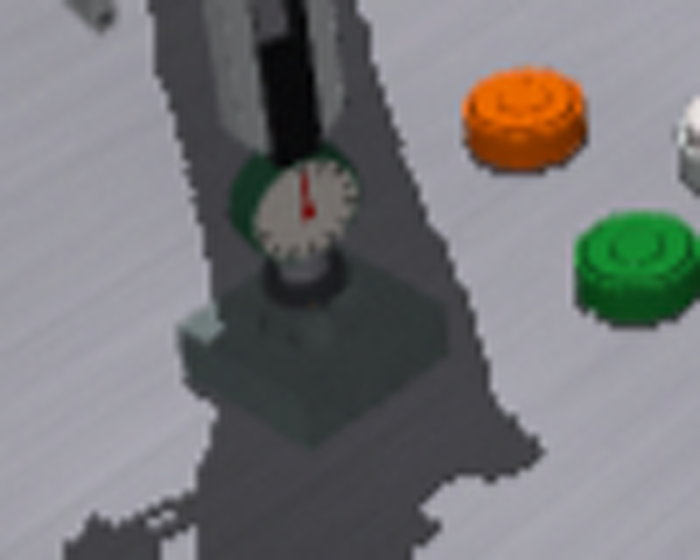

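Call:
{"api": "arm_command", "payload": {"moves": "0 -0.0008 0.003 0 0 0 -1; 0 0 0.006 0 0 0 -1; 0 0 0.006 0 0 0 -1; 0 0 0.004 0 0 0 -1; 0 0 0.003 0 0 0 -1; 0 0 0.0015 0 0 0 -1; 0 0 0.001 0 0 0 -1; 0 0 0.0005 0 0 0 -1; 0 0 0 0 0 0 -1; 0 0 0 0 0 0 -1"}}

```text
t: 13.35
tool_pos: [0.4683, -0.353, 0.092]
tool_rot: [0.0, 0.993, -0.121, 0.0]
wrist_force: [0.4, 0.4, -3.2]
gripper_width: 0.0203
```

Run:
```python
from h import *
w=snapshot("wrist"); save(w,"wrist11",(130,290,160,360),4)
to((.4683,-.3529,.0915),-14)
```

```text
t 13.4 pos [ 0.4683 -0.353   0.092 ] yaw -13.92 tilt z [ 4.e-04 -3.e-04 -1.e+00] F [-0.44 -0.09 -1.88] w 0.0199
toolshift [-0.     -0.0001  0.0005] rotvec [ 0.01 -0.03  0.08]
```

View pics/wrist11.png

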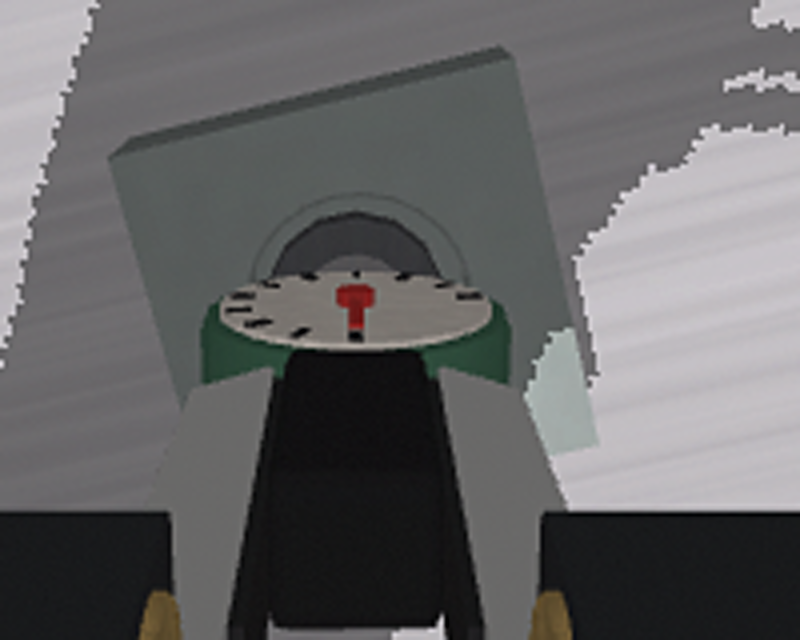

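Half a millimetre above the seat, in the recess. Ease down until the force shows contact.

Call:
{"api": "arm_command", "payload": {"moves": "0 0 0.0005 0 0 0 -1; 0 0 0.0003 0 0 0 -1; 0 0 0 0 0 0 -1; 0 0 0 0 0 0 -1"}}

```text
t: 13.73
tool_pos: [0.4684, -0.353, 0.0915]
tool_rot: [0.0, 0.993, -0.121, 0.0]
wrist_force: [-0.2, 0.3, 2.2]
gripper_width: 0.0201
```

Run:
```python
from h import *
to((.4683,-.3529,.0915),-14)
```

```text
t 13.73 pos [ 0.4684 -0.353   0.0915] yaw -13.92 tilt z [ 6.e-04 -3.e-04 -1.e+00] F [-0.25  0.26  2.16] w 0.0201
toolshift [-0.0001 -0.0001 -0.    ] rotvec [ 0.01 -0.04  0.08]
```

Call:
{"api": "arm_command", "payload": {"moves": "0 0 0 0 0 0 1; 0 0 0 0 0 0 1; 0 0 0 0 0 0 1; 0 0 0 0 0 0 1; 0 0 0 0 0 0 1; 0 0 0 0 0 0 1; 0 0 -0.005 0 0 0 1; 0 0 -0.015 0 0 0 1; 0 0 -0.03 0 0 0 1; 0 0 -0.03 0 0 0 1"}}

```text
t: 14.57
tool_pos: [0.4673, -0.3523, 0.1713]
tool_rot: [-0.001, 0.993, -0.121, -0.001]
wrist_force: [0.1, -0.4, 1.2]
gripper_width: 0.0831
```

Call:
{"api": "arm_command", "payload": {"moves": "0 0 -0.02 0 0 0 1; 0 0 0 0 0 0 1"}}

```text
t: 14.73
tool_pos: [0.4705, -0.3549, 0.1958]
tool_rot: [0.002, 0.993, -0.121, 0.004]
wrist_force: [0.3, -0.1, 0.5]
gripper_width: 0.0937
```

Run:
```python
from h import *
w=snapshot("wrist"); save(w,"wrist12",None,1.5)
q=snapshot("scene"); save(q,"scene12",(210,300,110,230),6)
W=cloud(w); g=(w["z_map"]>0)&(np.hypot(W[...,0]-.468,W[...,1]+.353)<.03)&(W[...,2]>.12)&(W[...,2]<.14)
print(cv2.minAreaRect((W[g][:,:2]*1000).astype(np.float32)),W[g][:,2].max())
to((.512,-.142,.1),-14)
```

```text
((469.1869201660156, -352.82171630859375), (18.940181732177734, 19.55095672607422), 76.23995971679688) 0.13255940422296617
t 14.83 pos [ 0.4685 -0.353   0.1918] yaw -13.91 tilt z [ 1.6e-03 -9.0e-04 -1.0e+00] F [-1.15  0.21 -1.1 ] w 0.0939
toolshift [-0.0087 -0.2153  0.0917] rotvec [ 0.03 -0.1   0.09]
```

View pics/wrist12.png

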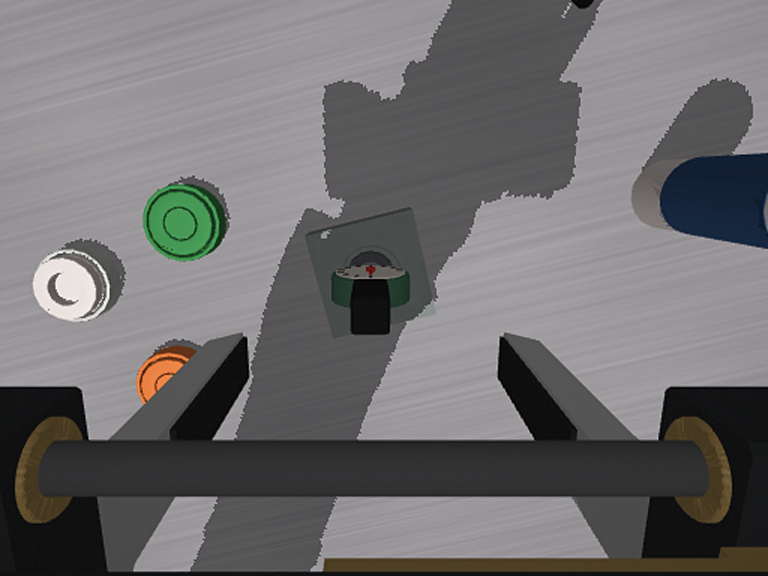

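View pics/scene12.png

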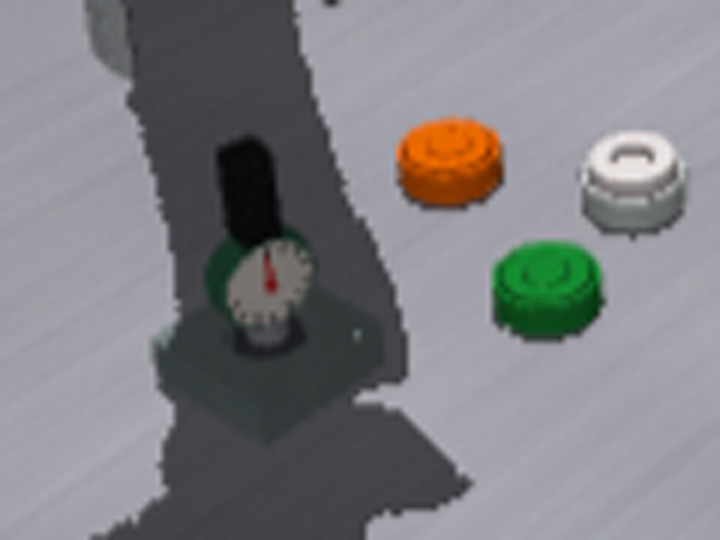

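The gauge stands upright in its holder with the needle at 0. Next is the dented dish. I'm turning the jaws 12° to stay clear of the green and orange dishes.

Call:
{"api": "arm_command", "payload": {"moves": "0 0 0 0 0 6 1; 0 0 0 0 0 6 1; -0.002 -0.008 0 0 0 0 1; -0.006 -0.023 0 0 0 0 1; -0.0085 -0.0335 0 0 0 0 1; -0.009 -0.0365 0 0 0 0 1; -0.009 -0.0365 0 0 0 0 1; -0.0085 -0.0335 0 0 0 0 1; -0.006 -0.023 0 0 0 0 1; -0.004 -0.0145 0 0 0 0 1"}}

```text
t: 15.67
tool_pos: [0.5114, -0.1371, 0.1898]
tool_rot: [-0.001, 0.975, -0.22, -0.001]
wrist_force: [0.1, -0.3, -0.3]
gripper_width: 0.0941
```

Call:
{"api": "arm_command", "payload": {"moves": "0 0 0.02 0 0 0 1; 0 0 0.03 0 0 0 1; 0 0 0.025 0 0 0 1; 0 0 0.015 0 0 0 1; 0 0 0 0 0 0 1; 0 0 0 0 0 0 1; 0 0 0 0 0 0 1"}}

```text
t: 16.25
tool_pos: [0.5119, -0.142, 0.1014]
tool_rot: [-0.0, 0.975, -0.224, 0.0]
wrist_force: [-0.0, -0.0, -0.1]
gripper_width: 0.0941
```

Run:
```python
from h import *
w=snapshot("wrist"); save(w,"wrist13",None,1.5); dish2(w,(.512,-.142),"A")
to((.512,-.1425,.006),-26)
```

```text
A circ 0.5121 -0.1432 0.0269 3306 top z 0.0262
t 16.3 pos [ 0.5122 -0.1422  0.1018] yaw -25.87 tilt z [ 1.4e-03 -3.0e-04 -1.0e+00] F [ 0.16 -0.04  0.55] w 0.0939
toolshift [-0.0002  0.0004  0.0958] rotvec [-0.02 -0.08  0.13]
```

View pics/wrist13.png

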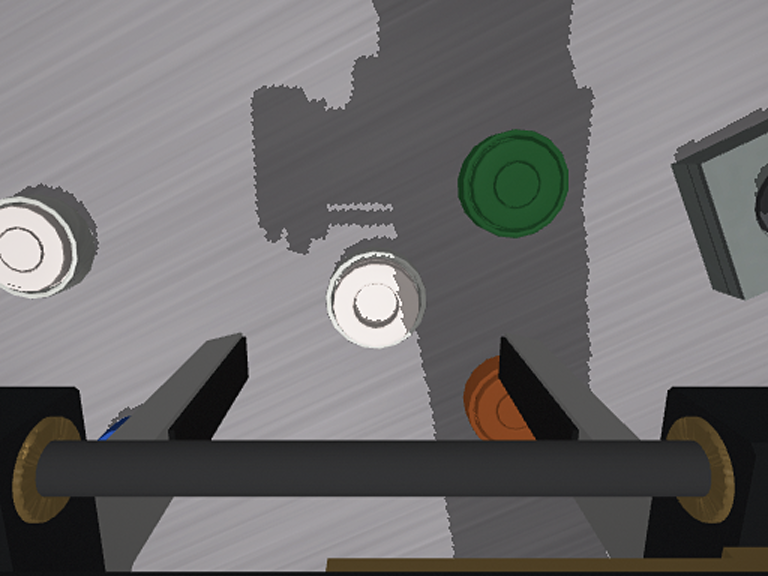

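Call:
{"api": "arm_command", "payload": {"moves": "0 0.0004 0.02 0 0 0 1; 0 0 0.03 0 0 0 1; 0 0 0.022 0 0 0 1; 0 0 0.012 0 0 0 1; 0 0 0.006 0 0 0 1; 0 0 0.003 0 0 0 1; 0 0 0 0 0 0 1; 0 0 0 0 0 0 1; 0 0 0 0 0 0 1; 0 0 0 0 0 0 1"}}

```text
t: 17.13
tool_pos: [0.5122, -0.1426, 0.0089]
tool_rot: [-0.0, 0.975, -0.224, 0.001]
wrist_force: [-0.4, -0.3, 0.6]
gripper_width: 0.094
```

Run:
```python
from h import *
w=snapshot("wrist"); save(w,"wrist14",None,1.5); dish2(w,(.512,-.142),"A")
to((.512,-.1425,.006),-26)
```

```text
A circ 0.5123 -0.1433 0.0272 7316 top z 0.0264
t 17.18 pos [ 0.5121 -0.1426  0.0088] yaw -25.91 tilt z [ 1.5e-03 -3.0e-04 -1.0e+00] F [ 0.42 -0.6   0.05] w 0.094
toolshift [-0.0001 -0.0001  0.0028] rotvec [-0.02 -0.08  0.09]
```

View pics/wrist14.png

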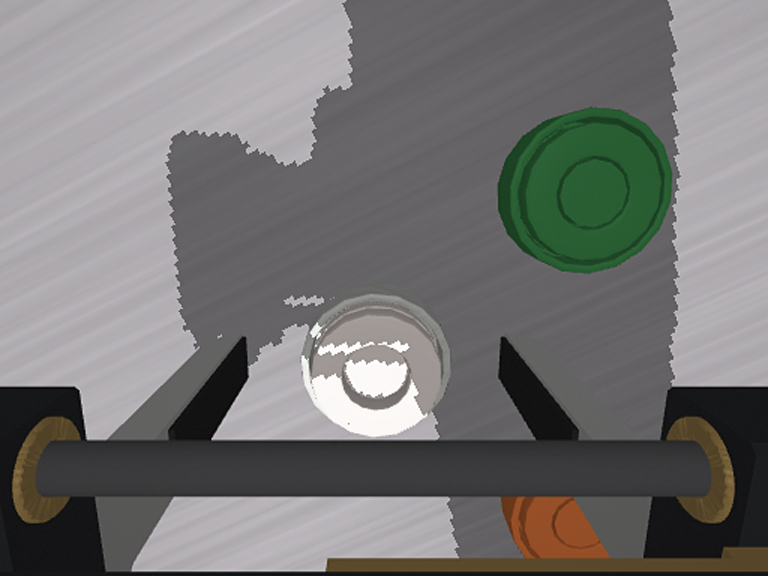

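Call:
{"api": "arm_command", "payload": {"moves": "0 0 0.0025 0 0 0 1; 0 0 0 0 0 0 -1; 0 0 0 0 0 0 -1; 0 0 0 0 0 0 -1; 0 0 0 0 0 0 -1; 0 0 0 0 0 0 -1; 0 0 0 0 0 0 -1; 0 0 0 0 0 0 -1; 0 0 0 0 0 0 -1; 0 0 0 0 0 0 -1"}}

```text
t: 18.02
tool_pos: [0.5114, -0.1426, 0.0055]
tool_rot: [0.0, 0.975, -0.224, 0.0]
wrist_force: [0.2, -0.7, -0.5]
gripper_width: 0.0524
```

Run:
```python
from h import *
w=snapshot("wrist"); save(w,"wrist15",None,1.2)
to((.512,-.1425,.006),-26)
```

```text
t 18.07 pos [ 0.5114 -0.1426  0.0055] yaw -25.92 tilt z [-0.e+00 -1.e-04 -1.e+00] F [-0.42 -0.47 -0.82] w 0.0523
toolshift [ 0.0005 -0.0004 -0.0005] rotvec [ 0.01 -0.    0.08]
```

View pics/wrist15.png

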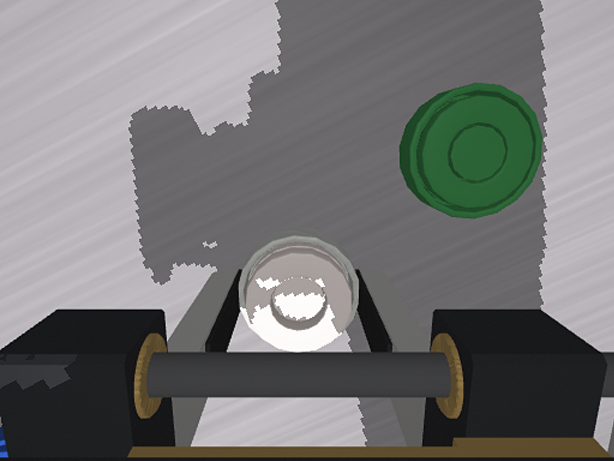

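Call:
{"api": "arm_command", "payload": {"moves": "0 0 0 0 0 0 -1; 0 0 -0.003 0 0 0 -1; 0 0 -0.01 0 0 0 -1; 0 0 -0.02 0 0 0 -1; 0 0 -0.025 0 0 0 -1; 0 0 -0.02 0 0 0 -1; 0 0 -0.012 0 0 0 -1; 0 0 -0.005 0 0 -6 -1; 0 0 0 0 0 -6 -1; 0 0 0 0 0 -6 -1"}}

```text
t: 18.9
tool_pos: [0.5117, -0.1424, 0.1018]
tool_rot: [0.0, 0.998, -0.066, 0.001]
wrist_force: [-1.5, -0.7, -3.2]
gripper_width: 0.0523
```

Run:
```python
from h import *
w=snapshot("wrist"); save(w,"wrist16",None,1.2)
to((.465,.3195,.1),-8)
print(bot.read_state()["joint_pos"].round(2))
p=snapshot("top"); W=cloud(p); d=(np.abs(W[...,0]-.465)<.05)&(np.abs(W[...,1]-.3195)<.05); print("floor",np.percentile(W[d][:,2],[10,50,90]))
```

```text
t 18.95 pos [ 0.5115 -0.1424  0.1016] yaw -7.36 tilt z [ 9.e-04 -1.e-04 -1.e+00] F [-0.52  0.25 -2.59] w 0.0523
toolshift [-0.1053 -0.4521  0.0015] rotvec [-0.   -0.05  0.64]
[ 0.12  0.61  0.15  1.95 -0.16  0.59 -1.33]
floor [-0.00046773  0.00299009  0.00642698]
```

View pics/wrist16.png

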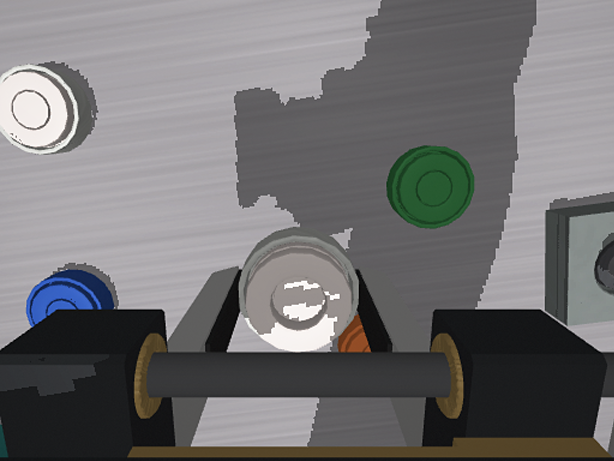

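Call:
{"api": "arm_command", "payload": {"moves": "-0.002 -0.009 0 0 0 0 -1; -0.0055 -0.0225 0 0 0 0 -1; -0.008 -0.034 0 0 0 0 -1; -0.0095 -0.0385 0 0 0 0 -1; -0.0095 -0.0385 0 0 0 0 -1; -0.0095 -0.0385 0 0 0 0 -1; -0.0095 -0.0385 0 0 0 0 -1; -0.0095 -0.0385 0 0 0 0 -1; -0.0095 -0.0385 0 0 0 0 -1; -0.0095 -0.0385 0 0 0 0 -1"}}

```text
t: 19.83
tool_pos: [0.4751, 0.2032, 0.1006]
tool_rot: [-0.0, 0.998, -0.07, -0.0]
wrist_force: [0.6, -0.3, -2.9]
gripper_width: 0.0523
```

Call:
{"api": "arm_command", "payload": {"moves": "-0.009 -0.0385 0 0 0 0 -1; -0.008 -0.034 0 0 0 0 -1; -0.0055 -0.0225 0 0 0 0 -1; -0.003 -0.0135 0 0 0 0 -1; -0.002 -0.0085 0 0 0 0 -1; 0 0 0 0 0 0 -1; 0 0 0 0 0 0 -1; 0 0 0 0 0 0 -1"}}

```text
t: 20.5
tool_pos: [0.4658, 0.3177, 0.1005]
tool_rot: [0.001, 0.997, -0.071, 0.0]
wrist_force: [-0.3, -0.5, -1.2]
gripper_width: 0.0525
```

Run:
```python
from h import *
w=snapshot("wrist"); save(w,"wrist17",None,1.2)
to((.465,.3195,.0105),-8)
print(bot.read_state()["joint_pos"].round(2))
W=cloud(w); f=w["frame"]; m=(w["z_map"]>0)&(f[...,2]>90)&(f[...,1]<50)&(W[...,0]>.4)&(W[...,2]<.015)
print(np.percentile(W[m][:,2],[10,50,90]))
```

```text
t 20.55 pos [0.4659 0.3178 0.1006] yaw -8.12 tilt z [-1.0e-04 -1.4e-03 -1.0e+00] F [ 0.2   0.24 -1.18] w 0.0525
toolshift [-0.0011 -0.0017  0.0901] rotvec [ 0.08 -0.01 -0.12]
[-0.81  0.66  0.25  1.86 -0.25  0.65 -2.12]
[0.00332774 0.00422083 0.00519539]
```

View pics/wrist17.png

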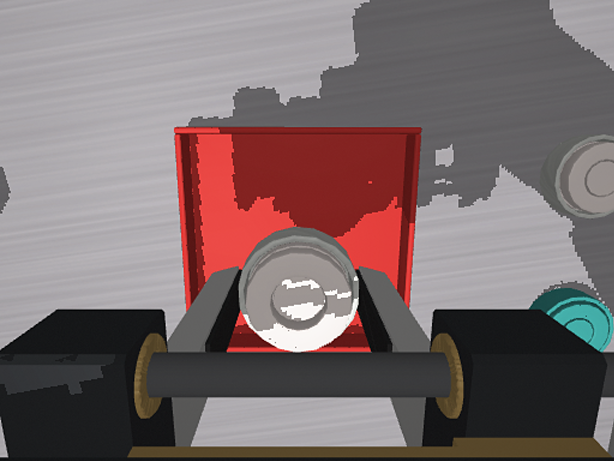

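Call:
{"api": "arm_command", "payload": {"moves": "0 0 0.012 0 0 0 -1; 0 0 0.024 0 0 0 -1; 0 0 0.024 0 0 0 -1; 0 0 0.014 0 0 0 -1; 0 0 0.006 0 0 0 -1; 0 0 0.003 0 0 0 -1; 0 0 0 0 0 0 -1; 0 0 0 0 0 0 -1; 0 0 0 0 0 0 -1"}}

```text
t: 21.3
tool_pos: [0.4661, 0.3205, 0.0186]
tool_rot: [-0.001, 0.998, -0.069, 0.001]
wrist_force: [-0.1, -0.2, -1.4]
gripper_width: 0.0525
```

Call:
{"api": "arm_command", "payload": {"moves": "0 0 0.002 0 0 0 -1; 0 0 0.001 0 0 0 -1; 0 0 0.001 0 0 0 -1; 0 0 0 0 0 0 -1; 0 0 0 0 0 0 -1"}}

```text
t: 21.72
tool_pos: [0.4652, 0.3203, 0.0135]
tool_rot: [0.0, 0.998, -0.069, -0.0]
wrist_force: [0.6, 0.1, -1.7]
gripper_width: 0.0523
```

Call:
{"api": "arm_command", "payload": {"moves": "0 0 0.001 0 0 0 -1; 0 0 0.001 0 0 0 -1; 0 0 0.0005 0 0 0 -1; 0 0 0 0 0 0 -1; 0 0 0 0 0 0 -1"}}

```text
t: 22.13
tool_pos: [0.4653, 0.3202, 0.0109]
tool_rot: [0.0, 0.998, -0.069, -0.0]
wrist_force: [-0.7, 0.1, -1.7]
gripper_width: 0.0526
```

Call:
{"api": "arm_command", "payload": {"moves": "0 0 0.0005 0 0 0 -1; 0 0 0.0005 0 0 0 -1; 0 0 0 0 0 0 -1; 0 0 0 0 0 0 -1"}}

```text
t: 22.47
tool_pos: [0.4652, 0.3203, 0.0099]
tool_rot: [0.0, 0.998, -0.069, -0.0]
wrist_force: [0.5, 1.0, -2.8]
gripper_width: 0.0523
```

Call:
{"api": "arm_command", "payload": {"moves": "0 0 0.0005 0 0 0 -1; 0 0 0 0 0 0 -1; 0 0 0 0 0 0 -1"}}

```text
t: 22.72
tool_pos: [0.4653, 0.3203, 0.0095]
tool_rot: [-0.0, 0.998, -0.069, 0.0]
wrist_force: [0.5, 0.7, -1.9]
gripper_width: 0.0525
```

Run:
```python
from h import *
for i in range(3):
    snapshot("wrist"); s=bot.read_state(); print(s["wrist_force"].round(2),s["tool_pos"].round(4))
```

```text
[-0.41  0.25 -2.56] [0.4653 0.3203 0.0095]
[-0.64 -0.24 -1.26] [0.4653 0.3203 0.0095]
[ 0.44 -0.27 -1.67] [0.4653 0.3203 0.0095]
```

Call:
{"api": "arm_command", "payload": {"moves": "0 0 0.0004 0 0 0 -1; 0 0 0.0003 0 0 0 -1; 0 0 0 0 0 0 -1; 0 0 0 0 0 0 -1"}}

```text
t: 23.2
tool_pos: [0.4653, 0.3203, 0.0095]
tool_rot: [-0.0, 0.998, -0.069, 0.0]
wrist_force: [-2.0, -0.2, 4.7]
gripper_width: 0.0526
```

Call:
{"api": "arm_command", "payload": {"moves": "0 0 0.0004 0 0 0 -1; 0 0 0 0 0 0 -1; 0 0 0 0 0 0 -1"}}

```text
t: 23.45
tool_pos: [0.4653, 0.3203, 0.0095]
tool_rot: [-0.0, 0.998, -0.069, 0.0]
wrist_force: [-1.9, -1.5, 8.7]
gripper_width: 0.0524
```

Dish is on the tray floor. I'll ease off, open partway and withdraw.

Call:
{"api": "arm_command", "payload": {"moves": "0 0 -0.0006 0 0 0 -1; 0 0 0 0 0 0 -1; 0 0 0 0 0 0 0.5; 0 0 0 0 0 0 0.5; 0 0 0 0 0 0 0.5; 0 0 0 0 0 0 0.5; 0 0 0 0 0 0 0.5; 0 0 -0.01 0 0 0 0.5; 0 0 -0.025 0 0 0 0.5; 0 0 -0.035 0 0 0 0.5"}}

```text
t: 24.28
tool_pos: [0.4635, 0.319, 0.0781]
tool_rot: [0.002, 0.998, -0.069, -0.002]
wrist_force: [0.7, -0.2, -0.2]
gripper_width: 0.0705
```

Call:
{"api": "arm_command", "payload": {"moves": "0 0 -0.035 0 0 0 0.5; 0 0 -0.035 0 0 0 0.5; 0 0 -0.02 0 0 0 0.5; 0 0 0 0 0 0 0.5; 0 0 0 0 0 0 0.5; 0 0 0 0 0 0 0.5"}}

```text
t: 24.78
tool_pos: [0.4645, 0.32, 0.1686]
tool_rot: [0.0, 0.998, -0.069, -0.001]
wrist_force: [-0.8, 0.9, -0.2]
gripper_width: 0.0705
```

Run:
```python
from h import *
w=snapshot("wrist"); save(w,"wrist18",None,1.2); dish2(w,(.465,.32),"A")
q=snapshot("scene"); save(q,"scene18",(160,320,100,340),3.3)
p=snapshot("top"); save(p,"top18",(160,280,130,400),2.9)
for P in (p,q): 
    for k,c in dict(B=(.481,.1235),C=(.6165,.01)).items(): dish2(P,c,k)
to((.465,.32,.1))
```

```text
A circ 0.4662 0.3206 0.027 2253 top z 0.0298
B circ 0.4809 0.1246 0.0269 178 top z 0.0223
C circ 0.6165 0.0106 0.0271 170 top z 0.0214
B circ 0.4798 0.1224 0.0305 121 top z 0.0267
C circ 0.6172 0.0081 0.03 149 top z 0.0239
t 24.93 pos [0.4643 0.3197 0.1676] yaw -7.92 tilt z [-0.0023 -0.0017 -1.    ] F [ 0.17 -0.45  0.29] w 0.0707
toolshift [ 0.0007 -0.0005  0.0676] rotvec [0.12 0.11 0.  ]
```

View pics/wrist18.png

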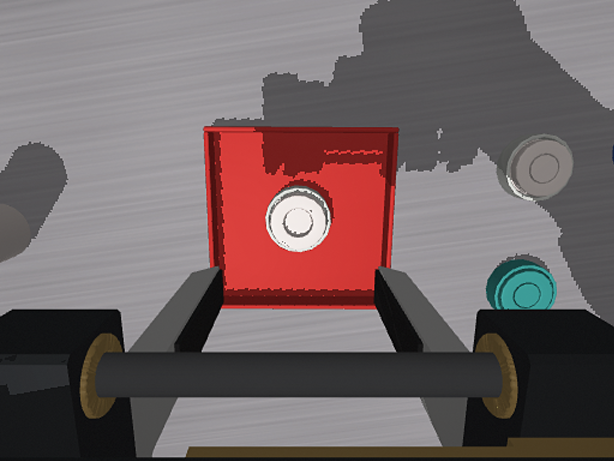

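View pics/scene18.png

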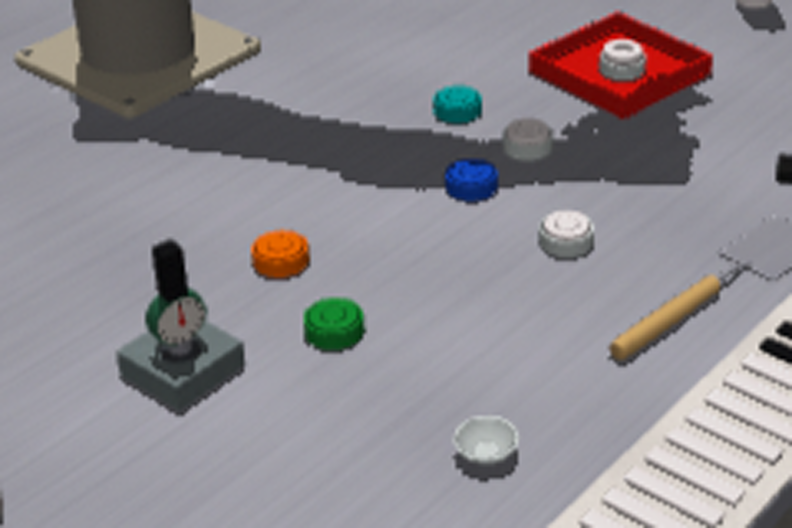

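View pics/top18.png

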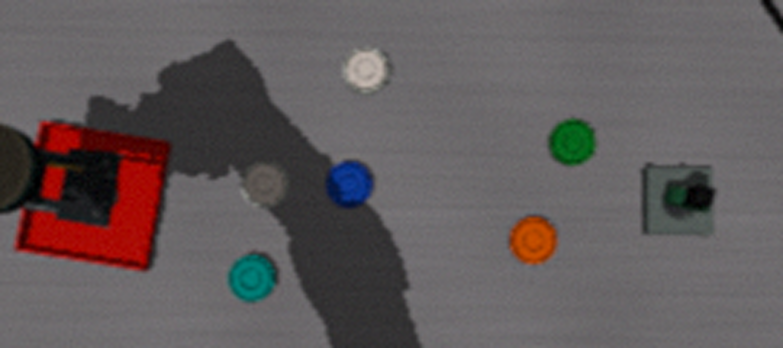

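The dented dish stands upright in the tray (wrist px 298,220 in the enlarged view). The gauge is upright in its holder, and the two hard dishes have not moved.

```bash
python3 -c "
from h import *
print(order.finish_job())"
```

```text
the job is handed in; nothing more can be done
None
```

The first sample I tested, at about (0.51, -0.14), was the soft one, and it now stands upright in the red reject tray. I handed the job in at about 25 s of the 72 s allowed.

- **Test:** I held the gauge's foot flat on the sealant for about a second with roughly 9.7 N in all. The needle read about 1.8 rad, in the soft range. Afterwards the sample kept a dent of about 6.6 mm. I did not test the other two, since the soft one was already found.
- **Gauge:** It is back in its holder, upright, with the needle at 0.
- **Dish:** It sits within a millimetre or two of the tray's centre. I set it down with a peak of about 9 to 11 N, measured at the wrist.
- **Everything else:** The two hard samples are where they stood, within measuring error of about 1 mm. The pictures show nothing else moved.

No checks failed. The cameras disagreed by 2 to 4 mm on positions, so I used values between them and confirmed with close wrist views. During the test the gauge sat about 1.5 mm off the sample's centre, well within the pin's area.

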